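Right the fallen bottle and seat it in the reader stand

TASK

The screw-cap bottle has been knocked over. Stand it upright on the open front part of the reader stand's plate, clear of the V stop, then slide it gently back over the plate until you feel it bear against both faces of the V, and let go so that it stays standing there. Leave the culture flask, the small dish and the white bottle where they are.

Things in the scene. Friction and masses are not known exactly. Their poses are not given: they have to be found in the camera images.
- fallen_bottle: Round screw-cap bottle, clear with a label and a ribbed cap, 128 mm tall, lying on its side on the bench at the start. Origin at the centre of its base, z axis along the bottle towards the cap. Body 60 mm in diameter from 0 to about 85 mm, then a shoulder that narrows (the solid is convex up to 115 mm); cap 42 mm in diameter from 106 to 128 mm. Mass 0.18 to 0.36 kg.
- stand: Reader stand, fixed to the bench: aluminium plate 170 mm (its x) by 116 mm (its y), 6 mm thick, with a black V stop and a grey post (22 x 44 mm, its top 70 mm above the bench) at the back. Origin at the centre of the plate's underside, on the bench; z up, x from the open front edge (x = -85 mm) towards the V and the post (post x = 62 to 84 mm).
- v_stop: Black V stop on the plate, two upright faces 45 mm high and 46 mm long that meet at 120 degrees, open towards the stand's front (-x of the stand). Its origin is on the plate's upper face above the origin of the stand; the faces meet at x = 53 mm and reach forward to x = 30 mm at y = +-40 mm.
- seat (a point): Point on the plate's upper face where the axis of the bottle's base lies when it bears against both faces of the V: x = 18 mm in the stand's frame. Same axes as the stand.
- front_spot (a point): Point on the plate's upper face at the middle of the open front part, 63 mm in front of the seat (x = -45 mm in the stand's frame).
- culture_flask: Bystander: flat clear culture flask with a screw cap, 120 x 62 x 41 mm, behind the work. Origin at the centre of its underside.
- small_dish: Bystander: round clear dish 60 mm in diameter, 16 mm high. Origin at the centre of its underside.
- white_bottle: Bystander: upright white bottle 50 mm in diameter, 84 mm tall. Origin at the centre of its base.
Mind the look-alikes: they are no part of the job. Leave any blue look-alike of the fallen_bottle alone.

How it is judged (in metres and radians):
On the way, in this order (a step that is already met when the one before it is completed fails the run):
1. the bottle stands upright on the open front part of the plate, clear of the V stop (angle between fallen_bottle's own z axis and vertical below 0.12 rad and x of fallen_bottle in the frame of stand between -0.08 and 0.006 m and y of fallen_bottle in the frame of seat between -0.04 and 0.04 m and z of fallen_bottle in the frame of seat between -0.003 and 0.004 m and contact force between fallen_bottle and v_stop below 0.1 N), for 0.2 s.
2. the upright bottle bears against the V stop (angle between fallen_bottle's own z axis and vertical below 0.12 rad and horizontal distance between fallen_bottle and seat below 0.007 m and contact force between fallen_bottle and v_stop above 0.3 N), for 0.05 s.
At the end, for the whole second after the job is handed in: The bottle stands still and upright (within 0.08 rad) on the plate, its base centre within 6 mm of the seat against the V; the flask, dish and white bottle are within 20 mm of where they were (angle between fallen_bottle's own z axis and vertical below 0.08 rad and horizontal distance between fallen_bottle and seat below 0.006 m and z of fallen_bottle in the frame of seat between -0.003 and 0.003 m and linear speed of fallen_bottle below 0.01 m/s and distance of each of culture_flask, small_dish, white_bottle from where it was at the start of the episode below 0.02 m); the robot touches nothing.
It fails at once if the bottle is banged or driven hard (over 40 N) against the stand or its V stop (contact force between fallen_bottle and stand above 40 N).
It fails at once if a bystander (flask, dish, white bottle) is moved more than 20 mm (distance of any of culture_flask, small_dish, white_bottle from where it was at the start of the episode above 0.02 m).
It also fails if it takes over 51 s, if anything falls off the work surface, if the arm or the gripper's body presses on something with over 40 N, if the wrist force passes 120 N, or if a joint passes its speed limit or range.

ROBOT

A 7-joint arm with a two-finger parallel gripper is mounted at the origin on a cart in front of the work surface, level with it; the furniture and walls round the work are solid. World frame = base frame: x ahead of the robot, y to its left, z up, the work surface at z = 0. Lengths are in mm, angles in rad, forces in N, time in s.
With the tool pointing down it reaches from about 400 to 850 mm from the base axis. Payload 4.5 kg.
Tool frame: the origin (TCP) lies midway between the tips of the shut fingers; the grasp point (between the pads) lies 19 mm behind it (env.tcp_to_grasp is the distance from the TCP to the grasp point, in mm); z points along the fingers, y is the line along which they close (so a half turn about z gives the same grasp; the last joint's range is limited). The gripper opens to 85 mm and grips with 20 to 120 N. Pads are 22 mm wide; open, the fingers measure 114 mm over their backs; the gripper's body (76 mm by 85 mm) begins 54 mm behind the grasp point. The pads swing forward as they close: fully open they stand 13 mm farther back than shut.
Start: joints at [1.364, 0.689, -0.195, 1.565, 0.157, 0.902, -0.215], TCP at [149.078, -606.984, 231.317] pointing down, gripper open.
Joint ranges: [-3.01, 3.01], [-0.46, 2.08], [-1.47, 1.51], [0.13, 2.56], [-1, 4.14], [0.04, 2.09], [-2.66, 2.66]. Speed limits (rad/s): [2.57, 2.57, 3.14, 3.14, 3.14, 3.14, 3.14].

INTERFACE

Orientations are given as a 3x3 rotation matrix whose columns are the frame's x, y, z axes.
In Python, from station import env gives the robot as it stands. The module is installed in compiled form; this text tells all that it offers.
- The arm moves only by the tool carry_out, never from a script. Its argument "increments" is a list of rows, each a list of 5 numbers: the shift along the tool's x, y, z in cm, then the turn about the tool's z in rad, then the opening, from 0 (shut) to 1 (fully open). In form: [[x, y, z, turn, gripper], ...]. A call has exactly 10 rows; each row is the pose to reach, as a shift and turn from the pose commanded when the call began, along the tool's axes at that moment; what a row does not reach only later rows make up. A row lasts 1/8 s, in which the tool goes at most 62.5 mm and 10.7 degrees, less where a joint would pass 70% of its speed; a pose out of reach is approached as far as the arm can. A call with a gripper value outside its range is refused whole. The fingers move at their own pace and stop on an object; "squeeze" is the grip in N (left out, the last holds). Time passes only in rows, so rows that repeat a pose let the fingers close, or fill a call up. It gives the time, the measured TCP pose, the force, the opening and the grip force at its end, in the units of the state.
- env.read_state(): the state, without advancing time (a new reading comes with each control period).
- env.get_image(name): name is "side" or "top"; returns a dict with "color" (400x640x3 uint8, red, green, blue), "fx", "fy", "cx", "cy" (pixels), "eye" and "orientation" of the camera in the world. Camera axes: x right, y down, z forward; pixel columns grow to the right and rows downward; lengths in mm; the calibration is good to about 2 mm. A picture is of the moment at which its call begins. There is no depth.
- env.finish_job(): hands the job in; it is judged then, once.
The state is a dict: "t": time; "joints": joint angles; "joint_velocities": joint speeds; "effort": joint torques, N m; "ee_pos": TCP position; "orientation": TCP orientation; "ft_force": force on the tool from outside, world axes, zero at the start; "wrist_torque": the same for the moment, N m; "finger_gap": opening from 0.0 (shut) to 1.0 (fully open); "grasp_force": force on a finger pad.
Only numpy, scipy, OpenCV 4.12 (cv2) and the standard library are available. Lean on these libraries where they do the work, as an engineer would, in place of code of your own. Each camera call takes 0.05 s, during which the arm holds its last target. There are 200 camera calls.

## Working session

There is one attempt and no reset: what is moved stays moved. The work goes in short steps, Python scripts to look and compute and a tool call to move; the robot and the scene stay as the last step left them, time stands still between calls to the robot, and variables do not carry over. Pictures are saved under pics/ and viewed, at most 10 in all, crops included, and the job is handed in when it is done.

Besides the shell and the picture viewer there is one more tool, called after "Emit:" as a command line: name --pt "numbers of a row" for each row, then --argument value for the rest. carry_out: Moves the arm, as the interface text tells. Its arguments: {"type":"object","properties":{"increments":{"type":"array"},"squeeze":{"type":"number"}},"required":["increments"]}

```bash
mkdir -p pics; python3 - <<'E'
from station import env
import cv2,numpy as np
s=env.read_state()
for k in s: print(k,np.round(s[k],3).tolist())
for n in("side","top"):
    d=env.get_image(n); cv2.imwrite(f"pics/{n}0.png",d["color"][:,:,::-1])
    print(n,[d[k] for k in("fx","fy","cx","cy")],np.round(d["eye"],1),np.round(d["orientation"],4).tolist())
E
```

```text
t 0.0
joints [1.364, 0.69, -0.195, 1.566, 0.157, 0.902, -0.215]
joint_velocities [0.0, -0.001, 0.0, 0.0, -0.002, -0.0, 0.001]
effort [-0.0, -53.961, -1.266, -15.855, 0.009, 0.01, -0.0]
ee_pos [148.847, -606.334, 230.472]
orientation [[0.971, 0.239, -0.001], [0.239, -0.971, 0.002], [-0.0, -0.002, -1.0]]
ft_force [-0.432, -0.262, -0.337]
wrist_torque [0.012, -0.026, 0.013]
grasp_force 0.0
finger_gap 0.999
side [390.0279686905721, 390.0279686905721, 315.60320746269946, 196.19409636465858] [ 548.3 -632.4  561.8] [[0.9993, -0.0282, 0.0244], [-0.0362, -0.5712, 0.82], [-0.0092, -0.8204, -0.5718]]
top [464.29575613563395, 464.29575613563395, 314.88895613013796, 202.64189276915215] [ 409.8   94.9 1115.8] [[-0.0085, -0.9906, 0.1368], [-0.9998, 0.006, -0.0186], [0.0176, -0.1369, -0.9904]]
```

View pics/side0.png

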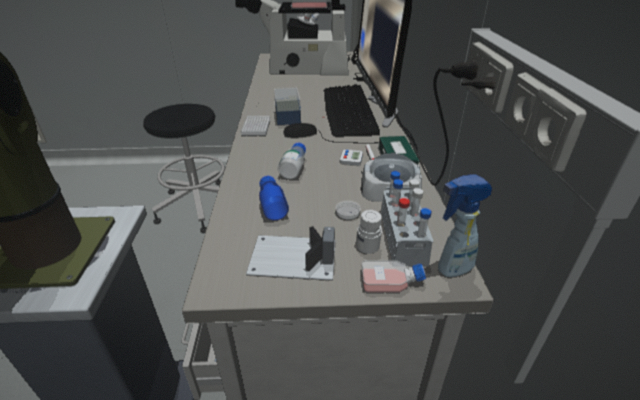

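View pics/top0.png

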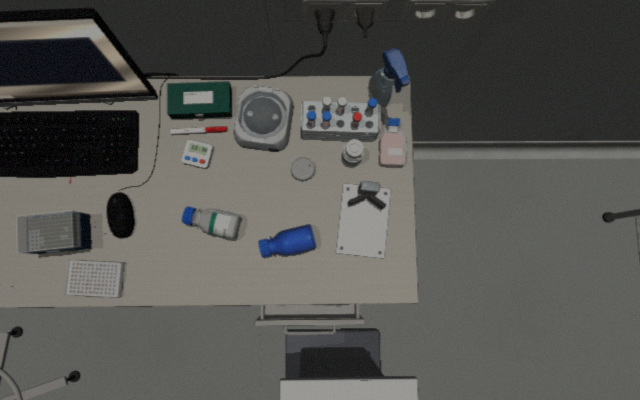

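The only candidates for the fallen bottle are the clear bottle with a label and blue cap, top (211,222), side (291,162), and the solid blue bottle at top (288,242), side (273,198). The second is the blue look-alike. The upright white bottle at top (353,150) is a bystander. I choose the clear one and check it in a crop.

```bash
cat > h.py <<'E'
import cv2,numpy as np
from station import env
def ray(d,p,z):
    v=np.asarray(d["orientation"])@np.array([(p[0]-d["cx"])/d["fx"],(p[1]-d["cy"])/d["fy"],1.])
    e=np.asarray(d["eye"]); return e+v*(z-e[2])/v[2]
def rel(d,q):  # world point -> pixel
    c=np.asarray(d["orientation"]).T@(np.asarray(q)-d["eye"]); return np.array([d["fx"]*c[0]/c[2]+d["cx"],d["fy"]*c[1]/c[2]+d["cy"]])
E
python3 - <<'E'
from h import *
d=env.get_image("top");im=d["color"]
bgr=im[:,:,::-1].copy()
a=cv2.resize(bgr[195:247,175:245],None,fx=8,fy=8,interpolation=cv2.INTER_CUBIC)
b=cv2.resize(bgr[175:265,330:400],None,fx=4.622,fy=4.622,interpolation=cv2.INTER_CUBIC)[:416]
b=cv2.resize(b,(230,int(b.shape[0]*230/b.shape[1])))
c=np.zeros((416,800,3),np.uint8);c[:,:560]=a;c[:b.shape[0],565:795]=b
cv2.imwrite("pics/crop.png",c)
hsv=cv2.cvtColor(bgr,cv2.COLOR_BGR2HSV)
def big(m,x0,x1,y0,y1):
    q=np.zeros_like(m);q[y0:y1,x0:x1]=m[y0:y1,x0:x1]
    return max(cv2.findContours(q,0,2)[0],key=cv2.contourArea)
cap=big(cv2.inRange(hsv,(105,120,30),(130,255,255)),175,215,195,240)
r=cv2.minAreaRect(cap);print("cap",r)
# plate: brighter, less saturated than bench
print("plate px",bgr[230,365],"bench px",bgr[280,365],bgr[230,325])
pl=big(cv2.inRange(bgr,(150,150,150),(255,255,255)),330,400,175,265)
print(cv2.contourArea(pl),cv2.approxPolyDP(pl,4,True)[:,0].tolist(),cv2.minAreaRect(pl))
E
```

```text
cap ((187.73658752441406, 215.229248046875), (10.057397842407227, 17.460758209228516), 12.094758033752441)
plate px [150 154 153] bench px [123 132 137] [123 131 134]
1402.0 [[343, 203], [349, 218], [351, 210], [356, 214], [353, 220], [360, 211], [366, 220], [361, 219], [364, 225], [354, 222], [351, 230], [352, 222], [345, 227], [345, 215], [339, 244], [346, 247], [348, 242], [349, 252], [354, 245], [356, 252], [377, 254], [384, 245], [375, 245], [383, 243], [384, 210], [380, 214], [362, 203], [354, 212]] ((362.78204345703125, 228.78878784179688), (45.318748474121094, 51.1969108581543), 5.440331935882568)
```

View pics/crop.png

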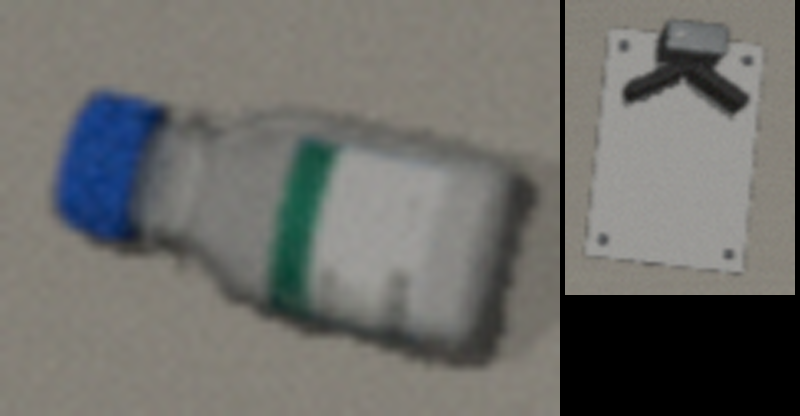

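The crop confirms it: clear bottle, label with green band, blue cap centred at top (187.7,215.2), base centre at about (238,228). The right-hand inset shows the plate corners and the V at the back (world +x side).

```bash
python3 - <<'E'
from h import *
d=env.get_image("top")
c=ray(d,(187.74,215.23),32);b=ray(d,(238,228.2),30)
u=(c-b)[:2];print("cap",c,"base",b,"len",np.linalg.norm(u),"dir",u/np.linalg.norm(u),np.degrees(np.arctan2(u[1],u[0])))
P=[ray(d,(330+(x-565)/3.286,175+y/3.286),6)[:2] for x,y in((610,30),(763,46),(743,272),(586,256))]
for p in P: print(np.round(p,1))
ctr=np.mean(P,0);r,c_=cv2.projectPoints,0
fx=(P[0]+P[1]-P[2]-P[3])/2;fy=(P[0]+P[3]-P[1]-P[2])/2
print("ctr",ctr,"x len",np.linalg.norm(fx),"ang",np.degrees(np.arctan2(fx[1],fx[0])),"y len",np.linalg.norm(fy),"ang-90",np.degrees(np.arctan2(fy[1],fy[0]))-90)
a=np.arctan2(fx[1],fx[0]);X=np.array([np.cos(a),np.sin(a)])
print("seat",ctr+18*X,"front",ctr-45*X)
# check with V apex by mask: black pixels
s=env.get_image("side")
hsv=cv2.cvtColor(s["color"],cv2.COLOR_RGB2HSV);m=cv2.inRange(hsv,(105,120,30),(130,255,255));q=0*m;q[140:165,285:310]=m[140:165,285:310]
M=cv2.moments(q);pc=(M["m10"]/M["m00"],M["m01"]/M["m00"]);print("side cap",pc,ray(s,pc,32))
print("side pred of cap from top",rel(s,[c[0],c[1],32]))
print("stand corner side pred",[np.round(rel(s,[*p,6])).tolist() for p in P])
E
```

```text
cap [531.57870548 371.9819619   32.        ] base [500.54803565 254.72637916  30.        ] len 121.29210261093051 dir [0.25583421 0.96672067] 75.17697809067165
[608.    3.7]
[ 595.4 -109.4]
[429.5 -89.8]
[442.   23.9]
ctr [518.74214142 -42.88093199] x len 167.14229305449385 ang -6.851707329222469 y len 114.07808652749765 ang-90 -6.306070034497608
seat [536.6135899  -45.02833261] front [474.06352024 -37.51243042]
side cap (299.89130434782606, 145.7173913043478) [534.45627574 387.3245938   32.        ]
side pred of cap from top [298.91111015 148.21345028]
stand corner side pred [[335.0, 238.0], [333.0, 278.0], [247.0, 273.0], [259.0, 235.0]]
```

Emit:
carry_out --pt "4.5 -4.1 0 -0.1 1" --pt "9 -8.2 0 -0.2 1" --pt "13.5 -12.3 0 -0.3 1" --pt "18 -16.4 0 -0.4 1" --pt "22.5 -20.5 0 -0.5 1" --pt "27 -24.6 0 -0.6 1" --pt "31.5 -28.7 0 -0.7 1" --pt "36 -32.8 0 -0.8 1" --pt "40.5 -36.9 0 -0.9 1" --pt "45 -41 0 -1.07 1" --squeeze 20

```text
t: 1.5
ee_pos: [489.4, -99.9, 231.5]
orientation: [[0.252, 0.968, 0.001], [0.968, -0.252, -0.001], [-0.001, 0.001, -1.0]]
ft_force: [0.3, 0.1, -1.3]
finger_gap: 1.0
grasp_force: 0.0
```

Emit:
carry_out --pt "6 -1 0 0 1" --pt "12 -2 0 0 1" --pt "18 -3 0 0 1" --pt "24 -4 0 0 1" --pt "30 -5 0 0 1" --pt "36 -6 0 0 1" --pt "42 -7 2 0 1" --pt "46.9 -7.8 5.5 0 1" --pt "46.9 -7.8 10 0 1" --pt "46.9 -7.8 12 0 1"

```text
t: 2.75
ee_pos: [532.1, 370.7, 108.4]
orientation: [[0.256, 0.967, -0.003], [0.967, -0.256, -0.004], [-0.004, -0.002, -1.0]]
ft_force: [0.1, -1.0, 1.0]
finger_gap: 1.001
grasp_force: 0.0
```

```bash
python3 - <<'E'
from h import *
o=[]
for n,(x,y) in(("top",(150,170)),("side",(240,90))):
    d=env.get_image(n)["color"][:,:,::-1]; o.append(cv2.resize(d[y:y+100,x:x+100],(400,400),interpolation=cv2.INTER_CUBIC))
cv2.imwrite("pics/c2.png",np.hstack(o)); print(np.round(env.read_state()["ee_pos"],1))
E
```

```text
[532.7 369.6 109.1]
```

View pics/c2.png

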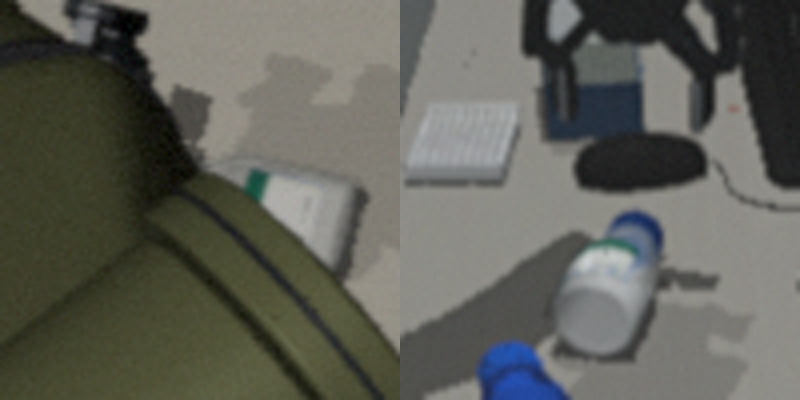

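The fingers (crop about (565,95) and (705,105)) straddle the cap at (637,235). Now I descend and close lightly.

Emit:
carry_out --pt "0.2 0 3.5 0 1" --pt "0.2 0 7 0 1" --pt "0.2 0 10 0 1" --pt "0.2 0 10 0 1" --pt "0.2 0 10 0 0" --pt "0.2 0 10 0 0" --pt "0.2 0 10 0 0" --pt "0.2 0 10 0 0" --pt "0.2 0 10 0 0" --pt "0.2 0 10 0 0" --squeeze 20

```text
t: 4.1
ee_pos: [534.8, 374.9, 11.9]
orientation: [[0.257, 0.966, 0.002], [0.966, -0.257, 0.002], [0.002, 0.001, -1.0]]
ft_force: [1.1, 2.7, 2.7]
finger_gap: 0.464
grasp_force: 21.3
```

Emit:
carry_out --pt "0 0 -1.6 0 0" --pt "0 0 -3.2 0 0" --pt "0 0 -4.8 0 0" --pt "0 0 -6.4 0 0" --pt "0 0 -8 0 0" --pt "0 0 -9.6 0 0" --pt "0 0 -11.2 0 0" --pt "0 0 -13 0 0" --pt "0 0 -15 0 0" --pt "0 0 -16 0 0"

```text
t: 5.35
ee_pos: [534.4, 374.2, 173.0]
orientation: [[0.257, 0.966, 0.002], [0.966, -0.257, 0.001], [0.002, 0.001, -1.0]]
ft_force: [-0.0, 0.2, -2.1]
finger_gap: 0.47
grasp_force: 22.3
```

```bash
python3 - <<'E'
from h import *
d=env.get_image("side")["color"][:,:,::-1]
cv2.imwrite("pics/c3.png",cv2.resize(d[60:210,210:390],(720,600),interpolation=cv2.INTER_CUBIC)); s=env.read_state();print(np.round(s["ee_pos"],1),s["ft_force"],s["wrist_torque"])
E
```

```text
[534.8 374.5 173.7] [ 0.16411425  0.35122238 -0.38924854] [ 0.0422461  -0.03456514 -0.03552397]
```

View pics/c3.png

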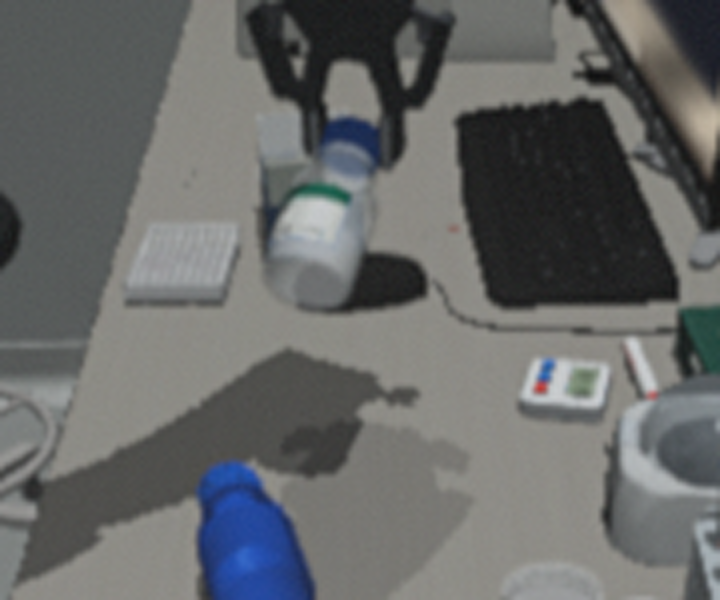

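```bash
python3 - <<'E'
from h import *
d=env.get_image("side");s=env.read_state();g=s["ee_pos"]+np.array([0,0,25]);u=np.array([.257,.966,0])
print(rel(d,g))
for t in(0,15,30,45,60):
    a=np.radians(t);print(t,rel(d,g-117*(np.sin(a)*u+np.cos(a)*np.array([0,0,1]))))
E
```

```text
[297.94013748  92.08699122]
0 [299.39517472 132.4411522 ]
15 [296.54214483 135.8308168 ]
30 [293.63130941 136.45210566]
45 [290.84972156 134.03035474]
60 [288.40903456 128.46851895]
```

Emit:
carry_out --pt "0 0 3 0 0" --pt "0 0 5 0 0" --pt "0 0 -1 0 0" --pt "0 0 5 0 0" --pt "0 0 -1 0 0" --pt "0 0 5 0 0" --pt "0 0 -1 0 0" --pt "0 0 5 0 0" --pt "0 0 -1 0 0" --pt "0 0 -1 0 0"

```text
t: 6.7
ee_pos: [535.1, 375.5, 181.0]
orientation: [[0.257, 0.966, 0.001], [0.966, -0.257, 0.003], [0.003, -0.0, -1.0]]
ft_force: [0.2, 0.9, -1.1]
finger_gap: 0.468
grasp_force: 22.0
```

```bash
python3 - <<'E'
from h import *
d=env.get_image("side")["color"][:,:,::-1]
cv2.imwrite("pics/c4.png",cv2.resize(d[70:160,240:360],(720,540),interpolation=cv2.INTER_CUBIC)); s=env.read_state();print(np.round(s["ee_pos"],1),s["ft_force"],s["wrist_torque"])
E
```

```text
[534.6 374.6 181.1] [-0.40508281  0.60569274 -1.97148362] [ 0.10549802 -0.05034406 -0.00552332]
```

View pics/c4.png

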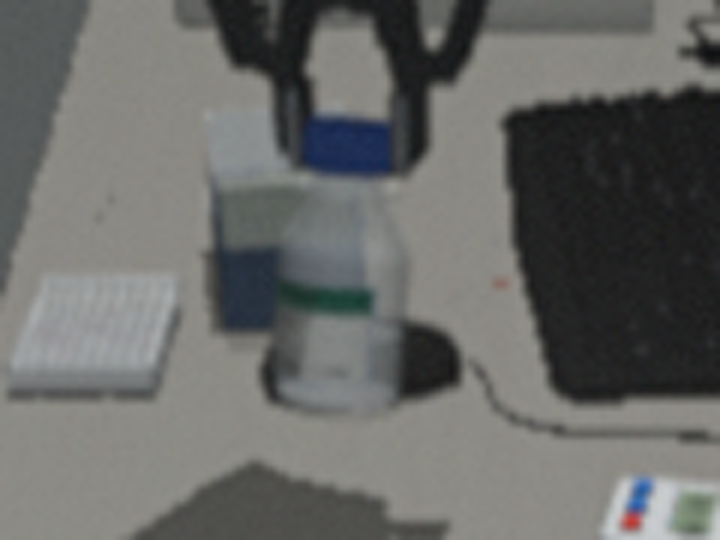

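It now hangs nearly upright, tilted about 15°: cap at image (298,94), base at (296,136). I bounce it once more, then press it square on the bench.

Emit:
carry_out --pt "0 0 5 0 0" --pt "0 0 -1 0 0" --pt "0 0 5 0 0" --pt "0 0 -1 0 0" --pt "0 0 5 0 0" --pt "0 0 -1 0 0" --pt "0 0 5 0 0" --pt "0 0 -1 0 0" --pt "0 0 4 0 0" --pt "0 0 6 0 0"

```text
t: 8.0
ee_pos: [532.2, 371.6, 118.6]
orientation: [[0.257, 0.966, -0.004], [0.966, -0.257, -0.005], [-0.005, -0.003, -1.0]]
ft_force: [-0.3, -0.7, -1.9]
finger_gap: 0.468
grasp_force: 22.1
```

Emit:
carry_out --pt "0 0 0.6 0 0" --pt "0 0 1 0 0" --pt "-0.1 0 1.3 0 0" --pt "-0.2 0 1.6 0 0" --pt "-0.3 0 1.9 0 0" --pt "-0.4 0 2.2 0 0" --pt "-0.5 0 2.5 0 0" --pt "-0.6 0 2.7 0 0" --pt "-0.7 0 2.9 0 0" --pt "-0.8 0 2.9 0 0"

```text
t: 9.25
ee_pos: [535.9, 371.6, 100.9]
orientation: [[0.257, 0.966, 0.011], [0.966, -0.257, 0.011], [0.014, 0.008, -1.0]]
ft_force: [-3.5, -1.5, 37.2]
finger_gap: 0.473
grasp_force: 30.6
```

```bash
python3 - <<'E'
from h import *
d=env.get_image("side")["color"][:,:,::-1]
cv2.imwrite("pics/c5.png",cv2.resize(d[80:170,240:360],(720,540),interpolation=cv2.INTER_CUBIC)); s=env.read_state();print(np.round(s["ee_pos"],1),s["ft_force"],s["wrist_torque"])
E
```

```text
[535.8 371.4 100.9] [-5.11609626 -2.50257812 36.98448268] [-0.30492     1.18890506 -0.03718954]
```

View pics/c5.png

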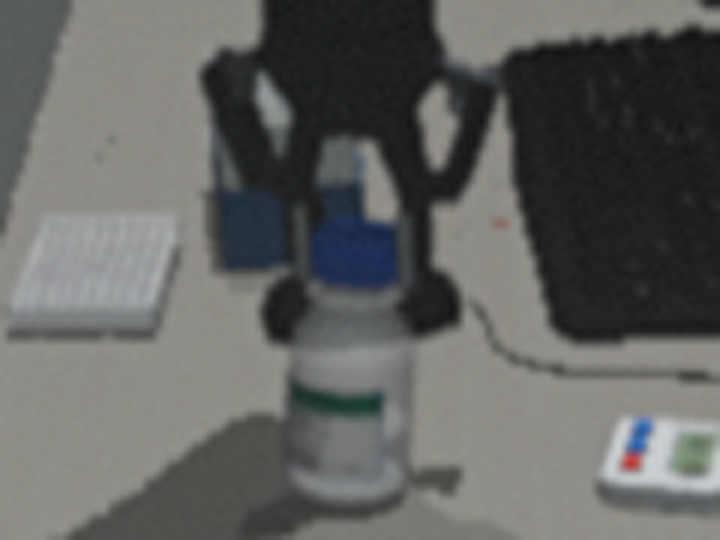

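Emit:
carry_out --pt "0 0 -0.5 0 0" --pt "0 0 -0.9 0 0" --pt "0 0 -0.9 0 0" --pt "0 0 -0.9 0 0.8" --pt "0 0 -0.9 0 0.8" --pt "0 0 -0.9 0 0.8" --pt "0 0 -0.9 0 0.8" --pt "0 0 -0.9 0 0.8" --pt "0 0 -0.9 0 0.8" --pt "0 0 -0.9 0 0.8"

```text
t: 10.55
ee_pos: [532.0, 366.0, 101.3]
orientation: [[0.257, 0.966, 0.0], [0.966, -0.257, -0.0], [-0.0, 0.0, -1.0]]
ft_force: [-0.2, 0.5, -0.5]
finger_gap: 0.799
grasp_force: 0.0
```

Emit:
carry_out --pt "0 0 0 0 0.8" --pt "0 0 0 0 0" --pt "0 0 0 0 0" --pt "0 0 0 0 0" --pt "0 0 0 0 0" --pt "0 0 0 0 0" --pt "0 0 -1 0 0" --pt "0 0 -3 0 0" --pt "0 0 -5 0 0" --pt "0 0 -7 0 0" --squeeze 50

```text
t: 11.8
ee_pos: [532.3, 365.8, 173.0]
orientation: [[0.257, 0.966, 0.001], [0.966, -0.257, 0.0], [0.0, 0.001, -1.0]]
ft_force: [0.6, 0.3, -2.2]
finger_gap: 0.41
grasp_force: 47.1
```

```bash
python3 - <<'E'
from h import *
d=env.get_image("side")["color"][:,:,::-1]
cv2.imwrite("pics/c6.png",cv2.resize(d[70:160,240:360],(720,540),interpolation=cv2.INTER_CUBIC)); s=env.read_state();print(np.round(s["ee_pos"],1),s["ft_force"],s["wrist_torque"])
E
```

```text
[533.6 367.  175.9] [-0.41451838  0.64263475 -0.0154823 ] [ 0.05555298 -0.02320633 -0.0300605 ]
```

View pics/c6.png

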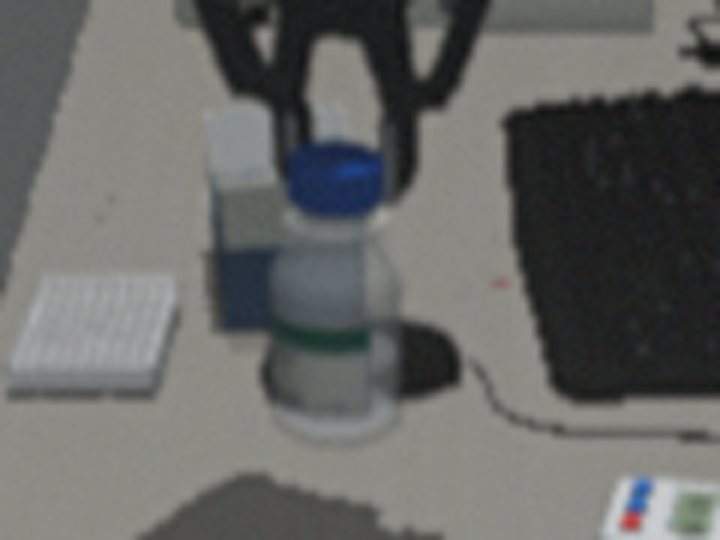

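The bottle is upright, but the cap sits about 13 mm forward (−x tool) of the pad centre (gap 0.41), so the grip is poor. I set it down again and regrip centred.

Emit:
carry_out --pt "0 0 3 0 0" --pt "0 0 5 0 0" --pt "0 0 6.3 0 0" --pt "0 0 7 0 0" --pt "0 0 7 0 0" --pt "0 0 7 0 0.85" --pt "0 0 7 0 0.85" --pt "0 0 7 0 0.85" --pt "0 0 7 0 0.85" --pt "0 0 7 0 0.85"

```text
t: 13.1
ee_pos: [532.0, 366.0, 101.3]
orientation: [[0.257, 0.966, 0.0], [0.966, -0.257, -0.0], [-0.0, 0.0, -1.0]]
ft_force: [0.3, 0.2, -0.6]
finger_gap: 0.85
grasp_force: 0.0
```

Emit:
carry_out --pt "-0.7 0 0 0 0.85" --pt "-1.3 0 0 0 0.85" --pt "-1.3 0 0 0 0.85" --pt "-1.3 0 0 0 0" --pt "-1.3 0 0 0 0" --pt "-1.3 0 0 0 0" --pt "-1.3 0 0 0 0" --pt "-1.3 0 0 0 0" --pt "-1.3 0 0 0 0" --pt "-1.3 0 0 0 0" --squeeze 30

```text
t: 14.35
ee_pos: [528.6, 353.7, 101.5]
orientation: [[0.257, 0.966, 0.0], [0.966, -0.257, 0.0], [0.0, 0.0, -1.0]]
ft_force: [-0.7, -0.1, 3.8]
finger_gap: 0.467
grasp_force: 30.7
```

Emit:
carry_out --pt "0 0 -2 0 0" --pt "0 0 -5 0 0" --pt "0 0 -8 0 0" --pt "-1.5 0.2 -9.5 0 0" --pt "-4.5 0.5 -9.5 0 0" --pt "-8.5 1 -9.5 0 0" --pt "-13 1.6 -9.5 0 0" --pt "-18 2.2 -9.5 0 0" --pt "-23 2.8 -9.5 0 0" --pt "-28 3.4 -9.5 0 0" --squeeze 50

```text
t: 15.6
ee_pos: [487.8, 70.7, 195.5]
orientation: [[0.258, 0.966, -0.002], [0.966, -0.258, -0.002], [-0.002, -0.002, -1.0]]
ft_force: [1.4, -0.8, -1.5]
finger_gap: 0.459
grasp_force: 50.6
```

Emit:
carry_out --pt "-4 0.5 0 0.15 0" --pt "-7 0.8 0 0.32 0" --pt "-9 1.1 0 0.5 0" --pt "-10.5 1.3 0 0.68 0" --pt "-11.2 1.4 0 0.86 0" --pt "-11.2 1.4 0 1.04 0" --pt "-11.2 1.4 0 1.2 0" --pt "-11.2 1.4 0 1.34 0" --pt "-11.2 1.4 0 1.43 0" --pt "-11.2 1.4 0 1.43 0"

```text
t: 16.85
ee_pos: [472.8, -38.7, 195.7]
orientation: [[0.993, -0.119, -0.002], [-0.119, -0.993, -0.001], [-0.002, 0.001, -1.0]]
ft_force: [0.3, 0.5, -2.2]
finger_gap: 0.463
grasp_force: 50.6
```

```bash
python3 - <<'E'
from h import *
d=env.get_image("side")["color"][:,:,::-1]
cv2.imwrite("pics/c7.png",cv2.resize(d[150:300,210:390],(720,600),interpolation=cv2.INTER_CUBIC)); s=env.read_state();print(np.round(s["ee_pos"],1),s["ft_force"],s["wrist_torque"])
E
```

```text
[473.  -38.5 195.8] [ 0.54404544 -0.51486338 -2.37345056] [0.00444756 0.01435961 0.04207984]
```

View pics/c7.png

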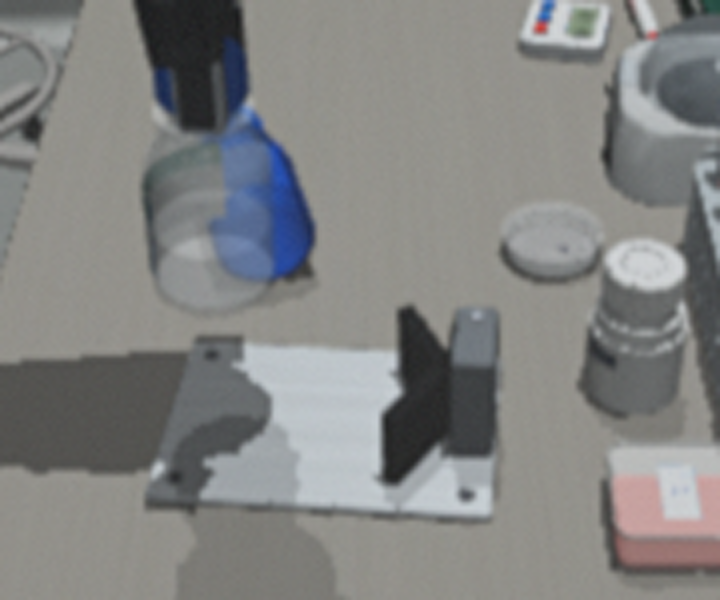

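```bash
python3 - <<'E'
from h import *
d=env.get_image("side");p=env.read_state()["ee_pos"]
for dx in(-8,0,8):
  for z in(88,88+66,88+117): 
    q=rel(d,[p[0]+dx,p[1]-dx*.119,z+6]);print(dx,z,np.round((q-[210,150])*4,0))
E
```

```text
-8 88 [215. 281.]
-8 154 [203. 168.]
-8 205 [192.  72.]
0 88 [231. 281.]
0 154 [220. 168.]
0 205 [210.  72.]
8 88 [248. 282.]
8 154 [237. 169.]
8 205 [228.  73.]
```

Emit:
carry_out --pt "0.3 0 1.5 0 0" --pt "0.6 0 3.5 0 0" --pt "1 0 5.5 0 0" --pt "1 0 7 0 0" --pt "1 0 7.8 0 0" --pt "1 0 8.2 0 0" --pt "1 0 8.4 0 0" --pt "1 0 8.6 0 0" --pt "1 0 8.75 0 0" --pt "1 0 8.85 0 0" --squeeze 30

```text
t: 18.2
ee_pos: [484.2, -38.9, 107.9]
orientation: [[0.993, -0.119, 0.0], [-0.119, -0.993, -0.0], [0.0, 0.0, -1.0]]
ft_force: [-0.2, 0.0, -2.2]
finger_gap: 0.461
grasp_force: 50.6
```

Emit:
carry_out --pt "0 0 0.05 0 0" --pt "0 0 0.1 0 0" --pt "0 0 0.15 0 0" --pt "0 0 0.15 0 0.85" --pt "0 0 0.15 0 0.85" --pt "0 0 0.15 0 0.85" --pt "0 0 0.15 0 0.85" --pt "0 0 0.15 0 0.85" --pt "-0.4 0 0.15 0 0.85" --pt "-0.6 0 0.15 0 0.85"

```text
t: 19.45
ee_pos: [477.6, -38.2, 106.3]
orientation: [[0.993, -0.119, -0.001], [-0.119, -0.993, -0.0], [-0.001, 0.0, -1.0]]
ft_force: [0.2, -0.0, 0.3]
finger_gap: 0.855
grasp_force: 0.0
```

```bash
python3 - <<'E'
from h import *
d=env.get_image("side");p=env.read_state()["ee_pos"];im=d["color"][:,:,::-1]
cv2.imwrite("pics/c8.png",cv2.resize(im[170:290,210:370],(800,600),interpolation=cv2.INTER_CUBIC))
for dx in(-8,0,8):
  for z in(6,6+66,6+117,6+128): 
    print(dx,z,np.round((rel(d,[p[0]+dx,p[1]-dx*.119,z])-[210,170])*5,0))
E
```

```text
-8 6 [297. 418.]
-8 72 [284. 294.]
-8 123 [273. 190.]
-8 134 [271. 166.]
0 6 [316. 419.]
0 72 [304. 295.]
0 123 [294. 191.]
0 134 [292. 167.]
8 6 [335. 420.]
8 72 [324. 296.]
8 123 [315. 192.]
8 134 [313. 168.]
```

View pics/c8.png

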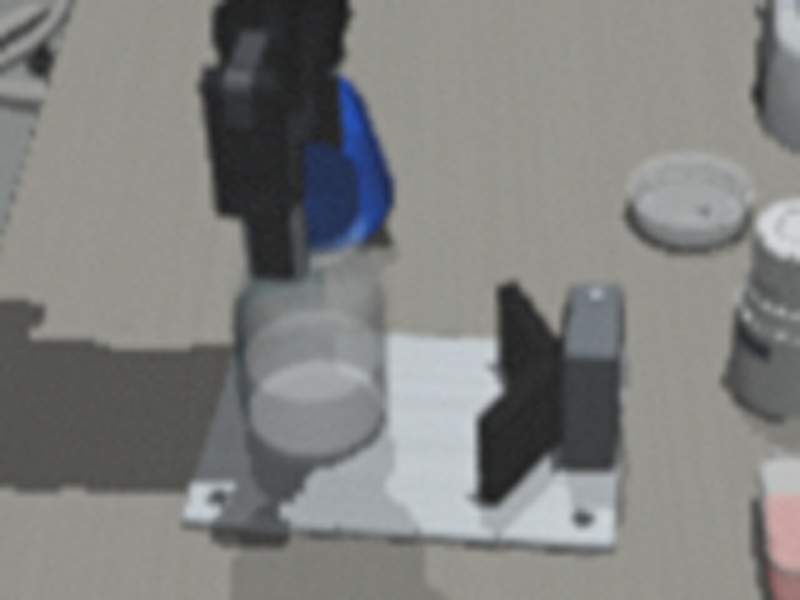

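The bottle stands clear on the front of the plate, base centre about crop (316,412), beneath the TCP. I regrip it and slide back along tool x.

Emit:
carry_out --pt "0 0 0 0 0" --pt "0 0 0 0 0" --pt "0 0 0 0 0" --pt "0 0 0 0 0" --pt "0.4 0 0 0 0" --pt "1.2 0 0 0 0" --pt "2.2 0 0 0 0" --pt "3.2 0 0 0 0" --pt "4.0 0 0 0 0" --pt "4.6 0 0 0 0" --squeeze 25

```text
t: 20.75
ee_pos: [522.9, -43.3, 106.1]
orientation: [[0.993, -0.119, -0.003], [-0.119, -0.993, 0.0], [-0.003, -0.0, -1.0]]
ft_force: [-1.7, 0.4, 3.1]
finger_gap: 0.469
grasp_force: 29.3
```

Emit:
carry_out --pt "0.2 0 0 0 0" --pt "0.3 0 0 0 0" --pt "0.4 0 0 0 0" --pt "0.5 0 0 0 0" --pt "0.6 0 0 0 0" --pt "0.7 0 0 0 0" --pt "0.8 0 0 0 0" --pt "0.9 0 0 0 0" --pt "0.9 0 0 0 0" --pt "0.9 0 0 0 0"

```text
t: 22.0
ee_pos: [532.9, -44.7, 106.3]
orientation: [[0.993, -0.119, 0.0], [-0.119, -0.993, -0.0], [0.0, -0.0, -1.0]]
ft_force: [-1.0, -0.0, 1.5]
finger_gap: 0.472
grasp_force: 29.0
```

No bearing yet; I continue in small steps.

Emit:
carry_out --pt "0.05 0 0 0 0" --pt "0.1 0 0 0 0" --pt "0.15 0 0 0 0" --pt "0.2 0 0 0 0" --pt "0.25 0 0 0 0" --pt "0.3 0 0 0 0" --pt "0.35 0 0 0 0" --pt "0.4 0 0 0 0" --pt "0.4 0 0 0 0" --pt "0.4 0 0 0 0"

```text
t: 23.25
ee_pos: [536.9, -45.2, 106.3]
orientation: [[0.993, -0.119, 0.0], [-0.119, -0.993, -0.0], [0.0, 0.0, -1.0]]
ft_force: [-1.0, 0.1, 1.5]
finger_gap: 0.47
grasp_force: 29.0
```

Emit:
carry_out --pt "0.05 0 0 0 0" --pt "0.1 0 0 0 0" --pt "0.15 0 0 0 0" --pt "0.2 0 0 0 0" --pt "0.25 0 0 0 0" --pt "0.3 0 0 0 0" --pt "0.35 0 0 0 0" --pt "0.4 0 0 0 0" --pt "0.4 0 0 0 0" --pt "0.4 0 0 0 0"

```text
t: 24.5
ee_pos: [540.8, -45.7, 106.3]
orientation: [[0.993, -0.119, 0.0], [-0.119, -0.993, -0.0], [0.0, 0.0, -1.0]]
ft_force: [-1.9, 0.2, 0.6]
finger_gap: 0.472
grasp_force: 29.0
```

Emit:
carry_out --pt "0.05 0 0 0 0" --pt "0.1 0 0 0 0" --pt "0.15 0 0 0 0" --pt "0.2 0 0 0 0" --pt "0.2 0 0 0 0" --pt "0.2 0 0 0 0" --pt "0.2 0 0 0 0" --pt "0.2 0 0 0 0" --pt "0.2 0 0 0 0" --pt "0.2 0 0 0 0"

```text
t: 25.75
ee_pos: [542.8, -45.9, 106.3]
orientation: [[0.993, -0.119, 0.0], [-0.119, -0.993, -0.0], [0.0, 0.0, -1.0]]
ft_force: [-1.1, 0.7, 0.5]
finger_gap: 0.47
grasp_force: 29.0
```

```bash
python3 - <<'E'
from h import *
d=env.get_image("side");s=env.read_state();p=s["ee_pos"];im=d["color"][:,:,::-1]
print(np.round(p,1),np.round(s["ft_force"],2),np.round(s["wrist_torque"],3))
cv2.imwrite("pics/c9.png",cv2.resize(im[170:290,230:390],(800,600),interpolation=cv2.INTER_CUBIC))
for q in([536.6,-45],[540,-45.4],[p[0],p[1]]):
  for z in(6,72,123): print(q,z,np.round((rel(d,[*q,z])-[230,170])*5,0))
E
```

```text
[542.8 -46.  106.3] [-1.99  0.47  1.43] [0.028 0.457 0.019]
[536.6, -45] 6 [360. 426.]
[536.6, -45] 72 [355. 302.]
[536.6, -45] 123 [351. 197.]
[540, -45.4] 6 [368. 426.]
[540, -45.4] 72 [364. 302.]
[540, -45.4] 123 [360. 197.]
[np.float64(542.7635051927637), np.float64(-45.95743086970535)] 6 [375. 427.]
[np.float64(542.7635051927637), np.float64(-45.95743086970535)] 72 [371. 303.]
[np.float64(542.7635051927637), np.float64(-45.95743086970535)] 123 [367. 198.]
```

View pics/c9.png

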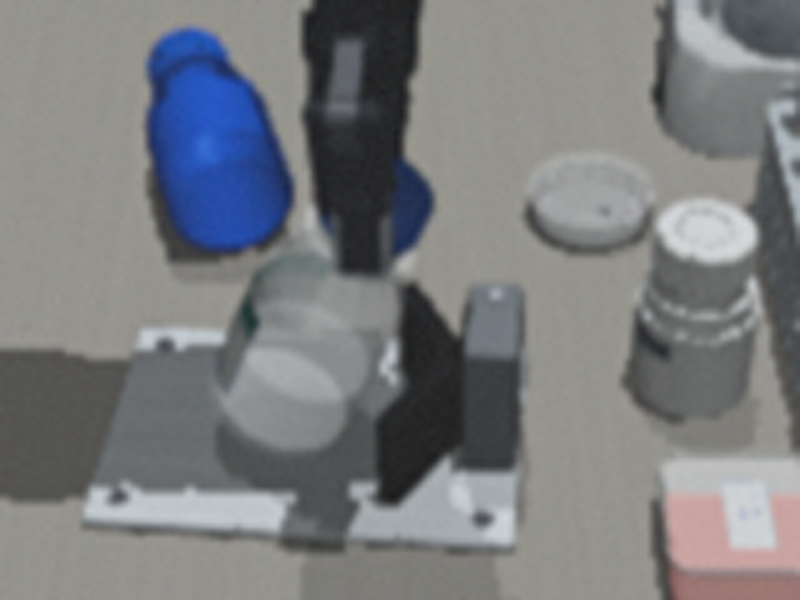

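The push made the bottle pivot in the light grip: the base lags, at crop (285,400), and the bottle leans about 20° towards the V. I pull the cap back until the bottle is upright, release it, and regrip much harder.

Emit:
carry_out --pt "-0.5 0 0 0 0" --pt "-1 0 0 0 0" --pt "-1.5 0 0 0 0" --pt "-2 0 0 0 0" --pt "-2.5 0 0 0 0" --pt "-3 0 0 0 0" --pt "-3.4 0 0 0 0" --pt "-3.7 0 0 0 0" --pt "-3.8 0 0 0 0" --pt "-3.8 0 0 0 0"

```text
t: 27.05
ee_pos: [504.8, -41.4, 106.1]
orientation: [[0.993, -0.119, -0.0], [-0.119, -0.993, -0.0], [-0.0, 0.0, -1.0]]
ft_force: [1.4, 0.4, -0.1]
finger_gap: 0.465
grasp_force: 26.5
```

```bash
python3 - <<'E'
from h import *
d=env.get_image("side");s=env.read_state();p=s["ee_pos"];im=d["color"][:,:,::-1]
print(np.round(p,1),np.round(s["ft_force"],2),np.round(s["wrist_torque"],3))
cv2.imwrite("pics/c10.png",cv2.resize(im[170:290,210:370],(800,600),interpolation=cv2.INTER_CUBIC))
for dx in(-8,0,8):
  for z in(6,72,123): print(dx,z,np.round((rel(d,[p[0]+dx,p[1]-dx*.119,z])-[210,170])*5,0))
E
```

```text
[504.9 -41.4 106.1] [ 1.22 -0.99 -0.56] [-0.097 -0.358 -0.   ]
-8 6 [363. 421.]
-8 72 [354. 297.]
-8 123 [346. 193.]
0 6 [383. 422.]
0 72 [374. 298.]
0 123 [367. 194.]
8 6 [402. 423.]
8 72 [395. 299.]
8 123 [388. 195.]
```

View pics/c10.png

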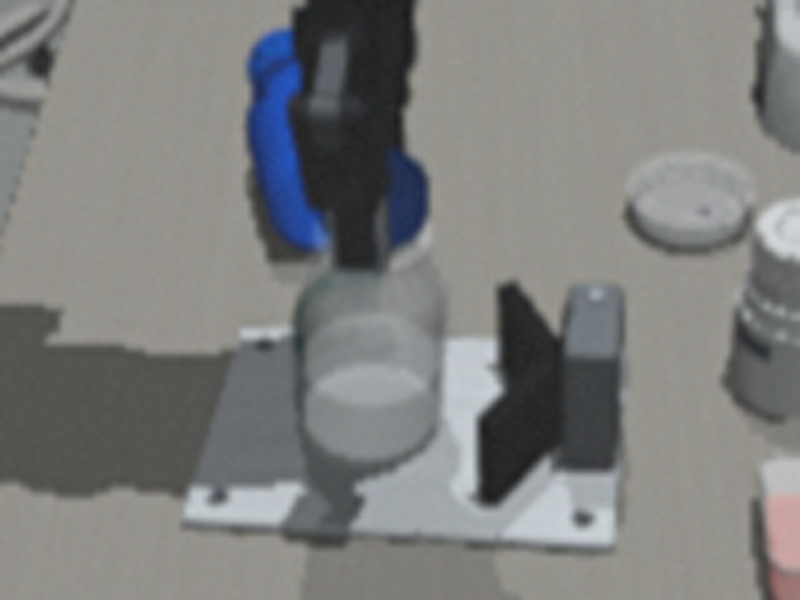

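The bottle is back nearly upright, base centre at crop (371,415). I have gone past my picture allowance (12 viewed against 10), so from here I use force readings and numeric masks only. I release so it settles, then regrip firmly.

Emit:
carry_out --pt "0 0 0 0 0.85" --pt "0 0 0 0 0.85" --pt "0 0 0 0 0.85" --pt "0 0 0 0 0.85" --pt "-0.2 0 0 0 0.85" --pt "-0.3 0 0 0 0" --pt "-0.3 0 0 0 0" --pt "-0.3 0 0 0 0" --pt "-0.3 0 0 0 0" --pt "-0.3 0 0 0 0" --squeeze 110

```text
t: 28.35
ee_pos: [502.4, -41.3, 106.8]
orientation: [[0.993, -0.119, 0.001], [-0.119, -0.993, -0.0], [0.001, 0.0, -1.0]]
ft_force: [-0.6, 0.3, 5.6]
finger_gap: 0.443
grasp_force: 109.5
```

Emit:
carry_out --pt "0 0 -0.05 0 0" --pt "0 0 -0.1 0 0" --pt "0.3 0 -0.1 0 0" --pt "0.7 0 -0.1 0 0" --pt "1.1 0 -0.1 0 0" --pt "1.5 0 -0.1 0 0" --pt "1.9 0 -0.1 0 0" --pt "2.3 0 -0.1 0 0" --pt "2.5 0 -0.1 0 0" --pt "2.6 0 -0.1 0 0"

```text
t: 29.6
ee_pos: [527.9, -44.2, 107.3]
orientation: [[0.993, -0.119, -0.0], [-0.119, -0.993, -0.0], [-0.0, 0.0, -1.0]]
ft_force: [0.5, 1.1, -1.4]
finger_gap: 0.439
grasp_force: 110.2
```

Emit:
carry_out --pt "0.05 0 0 0 0" --pt "0.1 0 0 0 0" --pt "0.15 0 0 0 0" --pt "0.2 0 0 0 0" --pt "0.25 0 0 0 0" --pt "0.3 0 0 0 0" --pt "0.35 0 0 0 0" --pt "0.4 0 0 0 0" --pt "0.4 0 0 0 0" --pt "0.4 0 0 0 0"

```text
t: 30.85
ee_pos: [531.8, -44.6, 107.3]
orientation: [[0.993, -0.119, -0.0], [-0.119, -0.993, -0.0], [0.0, 0.0, -1.0]]
ft_force: [1.0, 0.1, -1.3]
finger_gap: 0.443
grasp_force: 110.2
```

No drag now, with the grip carrying the weight. I continue to contact.

Emit:
carry_out --pt "0.05 0 0 0 0" --pt "0.1 0 0 0 0" --pt "0.15 0 0 0 0" --pt "0.2 0 0 0 0" --pt "0.25 0 0 0 0" --pt "0.3 0 0 0 0" --pt "0.35 0 0 0 0" --pt "0.4 0 0 0 0" --pt "0.4 0 0 0 0" --pt "0.4 0 0 0 0"

```text
t: 32.1
ee_pos: [535.7, -45.1, 107.3]
orientation: [[0.993, -0.119, -0.0], [-0.119, -0.993, -0.0], [-0.0, 0.0, -1.0]]
ft_force: [-0.0, 0.2, -2.1]
finger_gap: 0.447
grasp_force: 110.2
```

Emit:
carry_out --pt "0.05 0 0 0 0" --pt "0.1 0 0 0 0" --pt "0.15 0 0 0 0" --pt "0.2 0 0 0 0" --pt "0.25 0 0 0 0" --pt "0.3 0 0 0 0" --pt "0.35 0 0 0 0" --pt "0.4 0 0 0 0" --pt "0.4 0 0 0 0" --pt "0.4 0 0 0 0"

```text
t: 33.35
ee_pos: [539.4, -45.7, 107.2]
orientation: [[0.993, -0.119, -0.001], [-0.119, -0.993, -0.0], [-0.001, 0.0, -1.0]]
ft_force: [-0.8, -0.6, -2.4]
finger_gap: 0.443
grasp_force: 110.2
```

```bash
python3 - <<'E'
from h import *
s=env.read_state();print(np.round(s["ee_pos"],1),np.round(s["ft_force"],2),np.round(s["wrist_torque"],3))
E
```

```text
[539.4 -45.7 107.2] [-0.82 -0.64 -2.42] [-0.114  0.309  0.047]
```

Emit:
carry_out --pt "0.05 0 0 0 0" --pt "0.1 0 0 0 0" --pt "0.15 0 0 0 0" --pt "0.2 0 0 0 0" --pt "0.25 0 0 0 0" --pt "0.25 0 0 0 0" --pt "0.25 0 0 0 0" --pt "0.25 0 0 0 0" --pt "0.25 0 0 0 0" --pt "0.25 0 0 0 0"

```text
t: 34.6
ee_pos: [540.9, -46.0, 107.1]
orientation: [[0.993, -0.119, -0.003], [-0.119, -0.993, -0.0], [-0.003, 0.001, -1.0]]
ft_force: [-4.8, -0.1, 0.7]
finger_gap: 0.442
grasp_force: 110.6
```

```bash
python3 - <<'E'
from h import *
s=env.read_state();print(np.round(s["ee_pos"],1),np.round(s["ft_force"],2),np.round(s["wrist_torque"],3))
d=env.get_image("side");m=cv2.inRange(cv2.cvtColor(d["color"],cv2.COLOR_RGB2HSV),(105,100,25),(130,255,255))
n,l,st,c=cv2.connectedComponentsWithStats(m[190:260,270:340]);print([(st[i].tolist(),c[i].round(1).tolist()) for i in range(1,n) if st[i][4]>8])
for q in([536.6,-45],[540,-45.4]): print([np.round(rel(d,[*q,z])-[270,190],1) for z in (112,134)])
E
```

```text
[540.9 -46.  107.1] [-4.76 -0.14  0.67] [-0.096  1.393  0.039]
[([0, 0, 18, 30, 467], [7.4, 14.7]), ([37, 12, 4, 16, 40], [38.8, 19.9]), ([21, 16, 4, 13, 29], [22.3, 23.4])]
[array([30.4, 24.1]), array([30. , 14.7])]
[array([32.2, 24.1]), array([31.8, 14.8])]
```

It bears on the V with 4.8 N along stand x and almost nothing sideways, so both faces are touched. I ease down and release.

Emit:
carry_out --pt "0 0 0.03 0 0" --pt "-0.03 0 0.06 0 0" --pt "-0.05 0 0.08 0 0" --pt "-0.05 0 0.08 0 0.9" --pt "-0.05 0 0.08 0 0.9" --pt "-0.05 0 0.08 0 0.9" --pt "-0.05 0 0.08 0 0.9" --pt "-0.05 0 0.08 0 0.9" --pt "-0.05 0 0.08 0 0.9" --pt "-0.05 0 0.08 0 0.9"

```text
t: 35.9
ee_pos: [541.7, -45.8, 106.5]
orientation: [[0.993, -0.119, 0.0], [-0.119, -0.993, -0.0], [0.0, 0.0, -1.0]]
ft_force: [0.0, 0.0, -0.7]
finger_gap: 0.899
grasp_force: 0.0
```

Emit:
carry_out --pt "0 0 -1 0 0.9" --pt "0 0 -3 0 0.9" --pt "0 0 -6 0 0.9" --pt "0 0 -9 0 0.9" --pt "0 0 -12 0 0.9" --pt "0 0 -15 0 0.9" --pt "0 15 -15 0 0.9" --pt "0 20 -15 0 0.9" --pt "0 20 -15 0 0.9" --pt "0 20 -15 0 0.9"

```text
t: 37.15
ee_pos: [515.8, -250.8, 257.2]
orientation: [[0.992, -0.128, -0.0], [-0.128, -0.992, -0.004], [0.0, 0.004, -1.0]]
ft_force: [0.1, 0.1, 0.2]
finger_gap: 0.9
grasp_force: 0.0
```

```bash
python3 - <<'E'
from h import *
print(np.round(env.read_state()["ee_pos"],1))
for n,(x,y,w) in(("side",(270,190,70)),("top",(330,170,70))):
    d=env.get_image(n);m=cv2.inRange(cv2.cvtColor(d["color"],cv2.COLOR_RGB2HSV),(105,100,25),(130,255,255))
    k,l,st,c=cv2.connectedComponentsWithStats(m[y:y+w,x:x+w])
    for i in range(1,k):
        if st[i][4]>20: print(n,st[i].tolist(),(c[i]+[x,y]).round(1),ray(d,c[i]+[x,y],134 if n=="top" else 128).round(1))
    print("seat upright cap top/mid px",rel(d,[536.6,-45,134]).round(1),rel(d,[536.6,-45,123]).round(1))
E
```

```text
[ 515.8 -250.8  257.2]
side [12, 9, 6, 19, 79] [284.4 207.9] [507.3 -45.5 128. ]
side [20, 10, 22, 21, 363] [300.5 209.9] [537.3 -53.2 128. ]
seat upright cap top/mid px [300.  204.7] [300.2 209.4]
top [33, 26, 19, 19, 288] [371.7 205.1] [539.3 -45.1 134. ]
seat upright cap top/mid px [371.7 206.4] [371. 207.]
```

```bash
python3 -c "
from station import env
print(env.finish_job())"
```

```text
the job is handed in; nothing more can be done
None
```

I handed the job in with the bottle standing upright and released against both faces of the V, its cap within about 3 mm of the seat in both cameras; I got no verdict back, and I overran the viewing limit (12 pictures, not 10).

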